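Fetch the toy taxi from behind the cartons

ROBOT

A 6-joint arm with a two-finger parallel gripper is mounted at the origin on the work surface. World frame = base frame: x ahead of the robot, y to its left, z up, the work surface at z = 0. Lengths are in m, angles in rad, forces in N, time in s.
With the tool pointing down it reaches from about 0.3 to 0.875 m from the base axis. Payload 6.4 kg.
Tool frame: the origin (TCP) lies at the very end of the fingers, on their centre line; the grasp point (between the pads) lies 19 mm behind it; z points along the fingers, y is the line along which they close (so a half turn about z gives the same grasp; the last joint's range is limited). The gripper opens to 88 mm and grips with 3 to 60 N. Pads are 18 mm wide; open, the fingers measure 123 mm over their backs; the gripper's body (75 mm by 187 mm) begins 45 mm behind the grasp point.
Start: joints at [-1.39, 0.181, 1.607, -0, 1.354, -0.206], TCP at [0.217, -0.533, 0.205] pointing down, gripper open.
Joint ranges: [-2.99, 2.99], [-0.89, 2.07], [0.3, 2.58], [-1.14, 4.28], [0, 2.63], [-3.12, 3.12]. Speed limits (rad/s): [2.57, 2.57, 3.01, 3.14, 3.14, 3.14].

INTERFACE

Orientations are given as a 3x3 rotation matrix whose columns are the frame's x, y, z axes.
In Python, from workcell import get_obs, camera, close_job gives the robot as it stands.
- The arm moves only by the shell command python3 -m handwheel 'ROWS' [FORCE]. ROWS is JSON, one flat list of numbers, 7 for each row, row after row: the shift along the tool's x, y, z in m, then the turn, a rotation vector about the tool's x, y, z in rad, then the closure, from 0 (fully open) to 1 (shut). A call has 1 to 12 rows; each row is the pose to reach, as a shift and turn from the pose commanded when the call began, along the tool's axes at that moment; what a row does not reach only later rows make up. A row lasts 1/10 s, in which the tool goes at most 50 mm and 8.59 degrees, less where a joint would pass 70% of its speed; a pose out of reach is approached as far as the arm can. A call with a gripper value outside its range is refused whole. The fingers move at their own pace and stop on an object; FORCE is the grip in N (left out, the last holds). Time passes only in rows, so rows that repeat a pose let the fingers close. It gives the time, the measured TCP pose, the force, the opening and the grip force at its end, in the units of the state.
- get_obs(): the state, without advancing time (a new reading comes with each control period).
- camera(name): name is "scene" or "top" or "wrist"; returns a dict with "color" (400x640x3 uint8, red, green, blue), "fx", "fy", "cx", "cy" (pixels), "camera_from_world" (4x4, takes a point from world to camera coordinates). Camera axes: x right, y down, z forward; pixel columns grow to the right and rows downward; lengths in m; the calibration is good to about 2 mm. The wrist camera is an equidistant fisheye: a pixel r from the principal point sees the ray r / f radians off the axis. A picture is of the moment at which its call begins. There is no depth.
- close_job(): hands the job in; it is judged then, once.
The state is a dict: "time": time; "q": joint angles; "qvel": joint speeds; "tau": joint torques, N m; "ee_pos": TCP position; "ee_rot": TCP orientation; "wrist_force": force on the tool from outside, world axes, zero at the start; "moment": the same for the moment, N m; "gripper_width": opening from 0.0 (shut) to 1.0 (fully open); "grasp_force": force on a finger pad.
Only numpy, scipy, OpenCV 4.12 (cv2) and the standard library are available. Lean on these libraries where they do the work, as an engineer would, in place of code of your own. Each camera call takes 0.05 s, during which the arm holds its last target. There are 200 camera calls.

TASK

A customer wants the yellow toy taxi as a present: stand the three cartons that block it upright on the wooden tray, and only when all three are there lift the taxi out and set it on its wheels in the middle of the red gift box, lengthwise on the cream insert. Then put each carton back upright on the spot where it stood before, broad face to the front again. Set everything down gently without dropping it, knock nothing over, and leave the nesting doll, ring stacker and piggy bank where they are.

Things in the scene. Friction and masses are not known exactly. Their poses are not given: they have to be found in the camera images.
- carton_red: Red slim rigid carton, a grey robot in its window, grey dot on top: 38 mm deep (x), 46 mm wide (y), 150 mm tall, 0.10 to 0.21 kg. Origin: centre of its underside, z up. Its broad (46 mm) window faces look along -x (front) and +x and are alike. One of three in a row along the display's y, gaps 4 to 16 mm, in front of the taxi; which stands where differs.
- carton_blue: Blue slim rigid carton, a penguin in its window, orange dot on top: 38 mm deep (x), 46 mm wide (y), 150 mm tall, 0.10 to 0.21 kg. Origin: centre of its underside, z up. Its broad (46 mm) window faces look along -x (front) and +x and are alike. One of three in a row along the display's y, gaps 4 to 16 mm, in front of the taxi; which stands where differs.
- carton_green: Green slim rigid carton, a pink doll in its window, pink dot on top: 38 mm deep (x), 46 mm wide (y), 150 mm tall, 0.10 to 0.21 kg. Origin: centre of its underside, z up. Its broad (46 mm) window faces look along -x (front) and +x and are alike. One of three in a row along the display's y, gaps 4 to 16 mm, in front of the taxi; which stands where differs.
- taxi: Yellow toy taxi, black fixed wheels, 84 mm long (x, nose at +x), 42 mm wide (y), 47 mm tall, 0.10 to 0.21 kg; grip it by its straight flanks, 7 to 28 mm above its underside. Origin: centre of its underside at wheel level, z up. It stands side-on behind the row of cartons, 6 to 22 mm clear of them: too close for a finger.
- display: Light-blue display tray with white deck, fixed, 195 mm deep (x) by 310 mm wide (y). Origin: centre of its underside, on the counter; -x is its front, towards the robot. Heights above the origin: deck for the goods 15 mm, front lip 27, ends 42, scalloped back panel 66. The back panel's inner face is at x = +89 mm. A fixed pink-topped pile of puzzle boxes (46 mm tall) fills its -y end.
- side_tray: Empty wooden tray, fixed, 240 mm long (its x) by 140 mm wide (y), to the robot's left or right. Origin: centre of its underside. Inner floor 6 mm above it, long rims to 14 mm, end rims to 20 mm, end grips to 31 mm; rims are 6 mm thick.
- gift_box: Open red gift box with a yellow ribbon, fixed, across from the wooden tray on the robot's other hand: 150 by 150 mm outside, walls 4 mm thick, rim 35 mm above the origin (centre of its underside), inner floor at 8 mm. A flat cream card insert of 110 mm (along x) by 60 mm lies in the middle of its floor.
- nesting_doll: Red wooden nesting doll, 38 mm across, 74 mm tall, loose, on the display's deck at the end of the row. To be left alone. Origin: centre of its underside.
- ring_stacker: Toy of coloured stacked rings, 76 mm across, 106 mm tall, loose, on the counter. To be left alone. Origin: centre of its underside.
- piggy_bank: Pink piggy bank, about 100 mm long (its x) by 76 mm by 92 mm tall, loose, on the counter. To be left alone. Origin: between its feet at counter level.
Things that resemble listed ones, but are neither listed nor needed, are in the scene too. There is more than one size of the taxi; the job needs the largest.

How it is judged:
By the outcome, as a careful person would: the job done as asked, in the order asked, and still so for the second after the job is handed in, with the robot touching nothing.
It also fails if it takes over 141 s, if anything falls off the work surface, if the arm or the gripper's body presses on something with over 40 N, if the wrist force passes 120 N, or if a joint passes its speed limit or range.

## Working session

There is one attempt and no reset: what is moved stays moved. The work goes in short steps, Python scripts to look and compute and a shell command to move; the robot and the scene stay as the last step left them, time stands still between calls to the robot, and variables do not carry over. Pictures are saved under pics/ and viewed, at most 14 in all, crops included, and the job is handed in when it is done.

```bash
mkdir -p pics; ls
cat > h.py <<'E'
import numpy as np, cv2
from workcell import get_obs, camera, close_job
def snap(n,f):
    c=camera(n); cv2.imwrite('pics/'+f,c['color'][:,:,::-1]); np.save('pics/'+f[:-4]+'.npy',c,allow_pickle=True); return c
def load(f): return np.load('pics/'+f+'.npy',allow_pickle=True).item()
def ray(c,u,v):
    M=np.array(c['camera_from_world']);R,t=M[:3,:3],M[:3,3]
    return -R.T@t, R.T@np.array([(u-c['cx'])/c['fx'],(v-c['cy'])/c['fy'],1])
def onz(c,u,v,z):
    o,d=ray(c,u,v); return o+d*(z-o[2])/d[2]
def proj(c,p):
    M=np.array(c['camera_from_world']);q=M[:3,:3]@np.array(p)+M[:3,3]
    return q[0]/q[2]*c['fx']+c['cx'],q[1]/q[2]*c['fy']+c['cy']
E
python3 - <<'E'
from h import *
o=get_obs(); print({k:np.round(v,3).tolist() for k,v in o.items()})
for n in('top','scene'):
    c=snap(n,n+'0.png'); print(n,c['fx'],np.round(c['camera_from_world'],3).tolist())
E
```

```text
pics
{'time': 0.0, 'q': [-1.39, 0.182, 1.608, 0.0, 1.354, -0.206], 'qvel': [0.0, -0.0, -0.001, -0.002, -0.002, -0.001], 'tau': [-0.0, -43.387, -34.185, 0.07, 0.039, -0.0], 'ee_pos': [0.217, -0.532, 0.204], 'ee_rot': [[0.926, 0.377, -0.0], [0.377, -0.926, 0.002], [0.0, -0.002, -1.0]], 'wrist_force': [-0.863, -0.666, 0.086], 'moment': [0.012, 0.002, 0.008], 'grasp_force': 0.0, 'gripper_width': 0.998}
top 390.5091965572539 [[-0.01, -1.0, 0.007, 0.005], [-0.989, 0.009, -0.145, 0.627], [0.145, -0.009, -0.989, 1.039], [0.0, 0.0, 0.0, 1.0]]
scene 517.1658393757764 [[-0.881, 0.474, 0.001, 0.569], [0.339, 0.632, -0.697, -0.173], [-0.331, -0.613, -0.717, 1.57], [0.0, 0.0, 0.0, 1.0]]
```

View pics/top0.png

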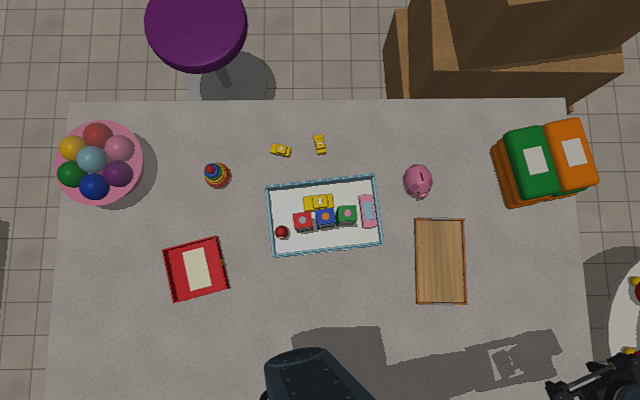

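View pics/scene0.png

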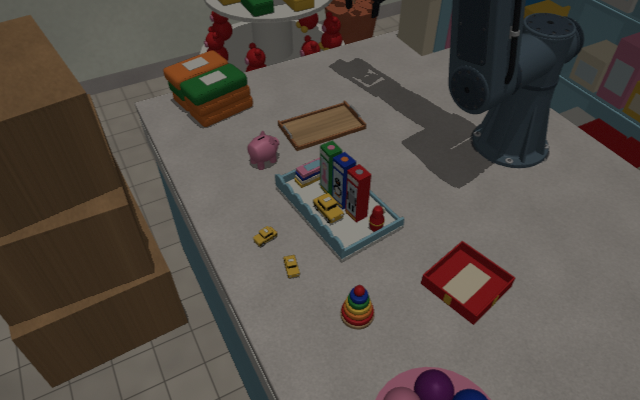

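Top view: the display is at (323,215) and holds red (303,221), blue (325,216) and green (347,214) cartons. Doll is at (282,232), tray (441,261), gift box (197,268). There are three taxi candidates: (319,201) on the display behind the cartons, and (281,150) and (320,144), both smaller, on the counter behind. The display one is largest and fits the description. I'll confirm it in an enlarged crop.

Run:
```python
from h import *
a=cv2.imread('pics/top0.png')[130:265,255:390]; b=cv2.imread('pics/scene0.png')[135:285,240:410]
A=cv2.resize(a,(396,396),interpolation=cv2.INTER_CUBIC);B=cv2.resize(b,(400,396),interpolation=cv2.INTER_CUBIC)
cv2.imwrite('pics/crop0.png',np.hstack([A,B]))
c=load('top0'); img=c['color']; hsv=cv2.cvtColor(img,cv2.COLOR_RGB2HSV)
def blobs(lo,hi,x0,y0,x1,y1,z,name):
    m=cv2.inRange(hsv,lo,hi); k=np.zeros_like(m);k[y0:y1,x0:x1]=m[y0:y1,x0:x1]
    cs,_=cv2.findContours(k,cv2.RETR_EXTERNAL,cv2.CHAIN_APPROX_NONE)
    for q in sorted(cs,key=cv2.contourArea)[::-1][:3]:
        if cv2.contourArea(q)<20: continue
        P=np.array([onz(c,u,v,z)[:2] for u,v in q[:,0].astype(float)],np.float32)
        (cx,cy),(w,h),a=cv2.minAreaRect(P); print(name,np.round([cx,cy,w,h],4),round(a,1),cv2.minAreaRect(q)[0])
blobs((18,120,60),(35,255,255),255,120,390,265,.035,'taxi')
blobs((0,0,120),(30,80,255),175,240,225,300,.008,'insert')
blobs((0,150,60),(8,255,255),155,230,235,310,.035,'box')
blobs((5,60,60),(22,200,230),405,210,475,310,.01,'tray')
blobs((85,40,60),(110,255,255),260,170,390,262,.035,'display')
```

```text
taxi [0.6304 0.0019 0.0426 0.0825] 5.4 (317.7926940917969, 202.1341552734375)
taxi [0.7837 0.1081 0.0553 0.0299] 75.1 (280.23529052734375, 149.55882263183594)
taxi [ 0.7998 -0.0043  0.0577  0.0269] 12.1 (319.3763732910156, 143.79776000976562)
insert [0.4521 0.3471 0.1045 0.0536] 14.6 (195.26918029785156, 267.9842834472656)
insert [0.3784 0.3113 0.094  0.0244] 89.4 (207.0, 294.5)
insert [0.5063 0.2735 0.0453 0.0113] 1.4 (222.0, 248.0)
box [0.4476 0.4003 0.1089 0.041 ] 2.7 (172.5, 270.0)
box [0.4793 0.2926 0.0689 0.0367] 11.0 (212.44593811035156, 257.6756896972656)
box [0.5249 0.2989 0.0264 0.0343] 22.9 (210.58621215820312, 241.03451538085938)
tray [ 0.4663 -0.3415  0.1452  0.2423] 89.0 (440.87548828125, 260.5234375)
display [ 0.5962 -0.0132  0.206   0.3136] 6.3 (323.505126953125, 214.79351806640625)
```

View pics/crop0.png

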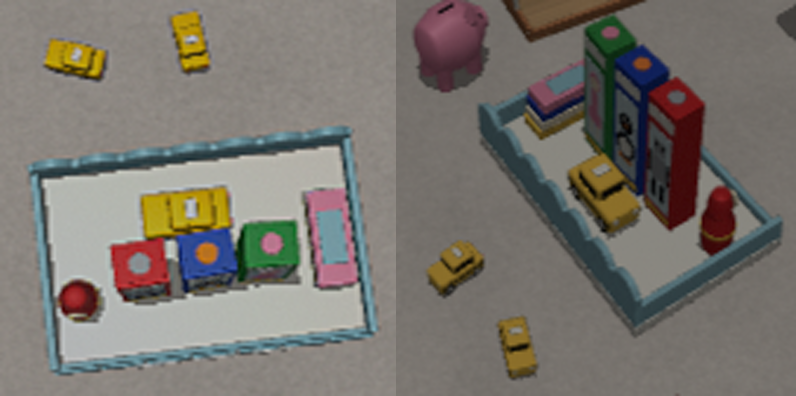

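The crop confirms it: the display taxi measures 82 x 43 mm, against about 56 mm for the other two, and it stands behind the row. Next I'll measure the cartons by their dots in both views, and get the box and tray frames.

Run:
```python
from h import *
T,S=load('top0'),load('scene0')
def dot(c,kind,box):
    x0,y0,x1,y1=box; im=c['color'][y0:y1,x0:x1]; im=cv2.resize(im,None,fx=8,fy=8,interpolation=cv2.INTER_CUBIC)
    h=cv2.cvtColor(im,cv2.COLOR_RGB2HSV)
    m={'grey':cv2.inRange(h,(0,0,70),(180,110,255)),'orange':cv2.inRange(h,(5,120,120),(22,255,255)),'pink':cv2.inRange(h,(140,30,120),(179,255,255))}[kind]
    n,l,s,ce=cv2.connectedComponentsWithStats(m); i=1+np.argmax(s[1:,4])
    return (ce[i]+.5)/8-.5+[x0,y0], s[i].tolist()
# crop scales: top 396/135=2.933 ; scene 400/170,396/150
tb={'red':('grey',(297,213,308,225)),'blue':('orange',(319,210,332,222)),'green':('pink',(341,207,354,219))}
sb={'red':('grey',(356,167,369,178)),'blue':('orange',(338,154,351,165)),'green':('pink',(325,142,338,153))}
def tri(a,b):
    A=[];r=[]
    for c,(u,v) in((T,a),(S,b)):
        o,d=ray(c,u,v);d=d/np.linalg.norm(d);P=np.eye(3)-np.outer(d,d);A.append(P);r.append(P@o)
    return np.linalg.lstsq(np.vstack(A),np.hstack(r),rcond=None)[0]
for k in tb:
    a,s1=dot(T,*tb[k]); b,s2=dot(S,*sb[k])
    print(k,a.round(1),s1,b.round(1),s2,'tri',tri(a,b).round(4),'top@.165',onz(T,*a,.165).round(4)[:2],'scene@.165',onz(S,*b,.165).round(4)[:2])
```

```text
red [302.1 219.4] [13, 24, 62, 61, 2944] [359.  171.4] [0, 18, 58, 42, 1910] tri [0.5688 0.0419 0.1639] top@.165 [0.5689 0.0417] scene@.165 [0.5693 0.043 ]
blue [325.  215.9] [24, 24, 55, 55, 2364] [344.2 158.6] [30, 27, 46, 27, 1047] tri [ 0.577  -0.0147  0.1641] top@.165 [ 0.5771 -0.0148] scene@.165 [ 0.5774 -0.0136]
green [347.2 212.6] [25, 20, 57, 57, 2489] [330.7 146.7] [26, 27, 49, 28, 1023] tri [ 0.5846 -0.0693  0.1646] top@.165 [ 0.5847 -0.0694] scene@.165 [ 0.5847 -0.0687]
```

```bash
python3 -m handwheel '[0.02,-0.012,-0.01,0,0,-0.05,0, 0.06,-0.04,-0.03,0,0,-0.15,0, 0.1,-0.07,-0.06,0,0,-0.3,0, 0.14,-0.1,-0.1,0,0,-0.45,0, 0.18,-0.12,-0.13,0,0,-0.6,0, 0.22,-0.145,-0.14,0,0,-0.75,0, 0.26,-0.17,-0.14,0,0,-0.9,0, 0.3,-0.196,-0.14,0,0,-1.05,0, 0.34,-0.222,-0.14,0,0,-1.2,0, 0.38,-0.248,-0.14,0,0,-1.309,0, 0.41,-0.268,-0.14,0,0,-1.309,0, 0.43,-0.28,-0.14,0,0,-1.309,0]' 25
python3 - <<'E'
from h import *
o=get_obs();p=np.array([.545,-.015,.36])-o['ee_pos'];print(o['ee_pos'],np.array(o['ee_rot'])[:,0],o['q'],np.array(o['ee_rot']).T@p)
E
```

```text
time: 1.3
ee_pos: [0.5107, -0.1074, 0.3448]
ee_rot: [[-0.128, 0.992, -0.0], [0.992, 0.128, 0.001], [0.001, 0.0, -1.0]]
wrist_force: [1.0, -1.0, 0.9]
gripper_width: 0.999
grasp_force: 0.0
[ 0.51071021 -0.10741488  0.34479069] [-0.12805275  0.99176669  0.00115448] [-4.35667791e-01 -2.13830223e-02  1.54595625e+00  1.00595366e-03
  1.61759043e+00 -5.64026389e-01] [ 0.08728066  0.0458423  -0.01510605]
```

```bash
python3 -m handwheel '[0.03,0.015,-0.005,0,0,0,0, 0.07,0.035,-0.01,0,0,0,0, 0.087,0.046,-0.015,0,0,0,0, 0.087,0.046,-0.015,0,0,0,0, 0.087,0.046,-0.015,0,0,0,0]'
python3 - <<'E'
from h import *
c=snap('wrist','w1.png'); print(c['fx'],c['cx'],c['cy'],np.round(c['camera_from_world'],3).tolist())
t=snap('top','t1.png');snap('scene','s1.png')
E
```

```text
time: 1.8
ee_pos: [0.5441, -0.0189, 0.3596]
ee_rot: [[-0.126, 0.992, -0.001], [0.992, 0.126, -0.0], [-0.0, -0.001, -1.0]]
wrist_force: [0.3, 0.8, -0.3]
gripper_width: 0.998
grasp_force: 0.0
309.70691628693146 313.41370853882734 197.06224502155018 [[0.992, 0.128, -0.001, -0.537], [0.123, -0.953, 0.277, -0.166], [0.034, -0.274, -0.961, 0.514], [0.0, 0.0, 0.0, 1.0]]
```

View pics/w1.png

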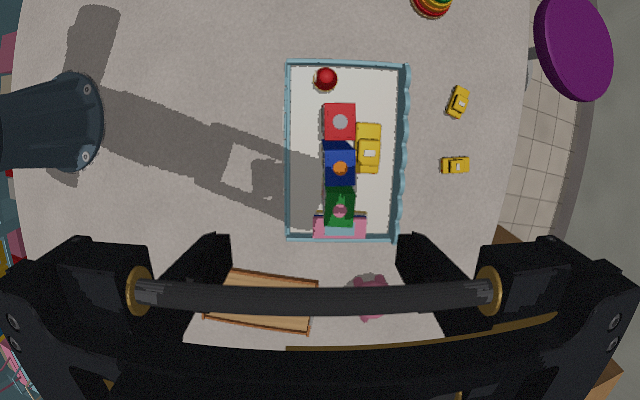

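Wrist view: dots at (340,122), (340,167) and (340,210); taxi at (369,148) just behind, square to the row. I'll measure yaw and position from here.

```bash
cat >> h.py <<'E'
def wray(c,u,v):
    x,y=(u-c['cx'])/c['fx'],(v-c['cy'])/c['fy']; th=np.hypot(x,y)+1e-12
    M=np.array(c['camera_from_world']);R,t=M[:3,:3],M[:3,3]
    return -R.T@t, R.T@np.array([np.sin(th)*x/th,np.sin(th)*y/th,np.cos(th)])
def wonz(c,u,v,z):
    o,d=wray(c,u,v); return o+d*(z-o[2])/d[2]
def rect(c,lo,hi,box,z,f,K=6,show=None):
    x0,y0,x1,y1=box; im=cv2.resize(c['color'][y0:y1,x0:x1],None,fx=K,fy=K,interpolation=cv2.INTER_CUBIC)
    m=cv2.inRange(cv2.cvtColor(im,cv2.COLOR_RGB2HSV),lo,hi)
    q=max(cv2.findContours(m,cv2.RETR_EXTERNAL,cv2.CHAIN_APPROX_NONE)[0],key=cv2.contourArea)[:,0]
    uv=(q+.5)/K-.5+[x0,y0]
    P=np.array([f(c,u,v,z)[:2] for u,v in uv],np.float32); r=cv2.minAreaRect(P)
    return np.round([*r[0],*r[1],r[2]],4), P
E
python3 - <<'E'
from h import *
W=load('w1');T=load('t1')
g=((0,0,70),(180,110,255));o=((5,120,120),(22,255,255));p=((140,30,100),(179,255,255))
for n,lh,bw,bt in(('red',g,(333,114,348,130),(297,213,308,225)),('blue',o,(330,158,350,176),(319,210,332,222)),('green',p,(332,202,348,217),(341,207,354,219))):
    print(n,rect(W,*lh,bw,.165,wonz)[0])
red=((0,120,50),(8,255,255));blu=((105,120,40),(130,255,255));gre=((45,80,30),(85,255,255))
print('redtop',rect(W,*red,(315,95,365,145),.165,wonz)[0],'bluetop',rect(W,*blu,(315,140,362,190),.165,wonz)[0])
ye=((20,120,80),(35,255,255))
for z in(.035,.045):print('taxi',rect(W,*ye,(352,110,390,185),z,wonz)[0], 'top',rect(T,*ye,(295,190,340,215),z,onz)[0])
di=((85,40,60),(110,255,255))
print('disp',rect(W,*di,(280,50,415,250),.03,wonz)[0])
for uv in((286,61),(289,240),(285,66),(288,238)): print(wonz(W,*uv,.027).round(4))
print('doll wrist',wonz(W,325,78,.05).round(3))
E
```

```text
red [0.5686 0.0423 0.0179 0.0188 8.0662]
blue [ 0.5756 -0.0133  0.0166  0.015  10.6422]
green [ 0.5844 -0.0685  0.0167  0.017   7.1422]
redtop [5.61300e-01 2.51000e-02 1.92000e-02 3.92000e-02 5.97719e+01] bluetop [ 5.74600e-01 -7.80000e-03  3.95000e-02  5.88000e-02  1.09183e+01]Traceback (most recent call last):
  File "<stdin>", line 9, in <module>
  File "h.py", line 23, in rect
    q=max(cv2.findContours(m,cv2.RETR_EXTERNAL,cv2.CHAIN_APPROX_NONE)[0],key=cv2.contourArea)[:,0]
      ~~~^^^^^^^^^^^^^^^^^^^^^^^^^^^^^^^^^^^^^^^^^^^^^^^^^^^^^^^^^^^^^^^^^^^^^^^^^^^^^^^^^^^^
ValueError: max() iterable argument is empty
```

Run:
```python
from h import *
W=load('w1');T=load('t1')
h=cv2.cvtColor(W['color'],cv2.COLOR_RGB2HSV)
print('hsv taxi',h[140,365],h[165,366],'top',cv2.cvtColor(T['color'],cv2.COLOR_RGB2HSV)[202,310],'red',h[110,330],h[132,350],'disp',h[150,288],h[150,405],'grn',h[195,345])
ye=((15,100,60),(38,255,255))
for z in(.035,.045):
  print('taxi',rect(W,*ye,(350,110,390,185),z,wonz)[0], 'top',rect(T,*ye,(295,190,340,215),z,onz)[0])
di=((80,30,40),(115,255,255))
print('disp',rect(W,*di,(280,50,415,250),.03,wonz)[0])
m=((0,110,40),(10,255,255)),((170,110,40),(179,255,255))
im=cv2.resize(W['color'][98:145,315:365],None,fx=12,fy=10,interpolation=cv2.INTER_CUBIC)
im2=cv2.resize(W['color'],None,fx=4,fy=4,interpolation=cv2.INTER_CUBIC)[4*50:4*190,4*280:4*420]
cv2.imwrite('pics/wc.png',im2[:,:,::-1])
```

```text
hsv taxi [ 22 189 159] [ 23 195 165] top [102  69  92] red [179 172 178] [179 172 176] disp [95 72 99] [ 97  67 149] grn [ 69 220  66]Traceback (most recent call last):
  File "<stdin>", line 7, in <module>
  File "h.py", line 23, in rect
    q=max(cv2.findContours(m,cv2.RETR_EXTERNAL,cv2.CHAIN_APPROX_NONE)[0],key=cv2.contourArea)[:,0]
      ~~~^^^^^^^^^^^^^^^^^^^^^^^^^^^^^^^^^^^^^^^^^^^^^^^^^^^^^^^^^^^^^^^^^^^^^^^^^^^^^^^^^^^^
ValueError: max() iterable argument is empty
```

Run:
```python
from h import *
W=load('w1')
ye=((15,100,60),(38,255,255))
for z in(.035,.045): print('taxi',rect(W,*ye,(350,110,390,185),z,wonz)[0])
print('disp',rect(W,(80,30,40),(115,255,255),(280,50,415,250),.03,wonz)[0])
print('red',rect(W,(165,110,120),(179,255,255),(315,95,365,143),.165,wonz)[0])
print('blue',rect(W,(105,120,40),(130,255,255),(315,140,362,190),.165,wonz)[0])
print('green',rect(W,(55,100,40),(85,255,255),(315,185,362,235),.165,wonz)[0])
im2=cv2.resize(W['color'],None,fx=4,fy=4,interpolation=cv2.INTER_CUBIC)[4*60:4*200,4*280:4*420]
cv2.imwrite('pics/wc.png',im2[:,:,::-1])
```

```text
taxi [6.3040e-01 2.5000e-03 4.3800e-02 8.5500e-02 6.5364e+00]
taxi [6.2850e-01 3.4000e-03 4.2900e-02 8.3800e-02 6.5363e+00]
disp [ 0.5992 -0.0154  0.2097  0.3238  6.3089]
red [0.568  0.0424 0.0377 0.0443 5.6639]
blue [ 5.74600e-01 -7.80000e-03  3.95000e-02  5.88000e-02  1.09183e+01]
green [ 0.5833 -0.064   0.0386  0.0553  6.2363]
```

View pics/wc.png

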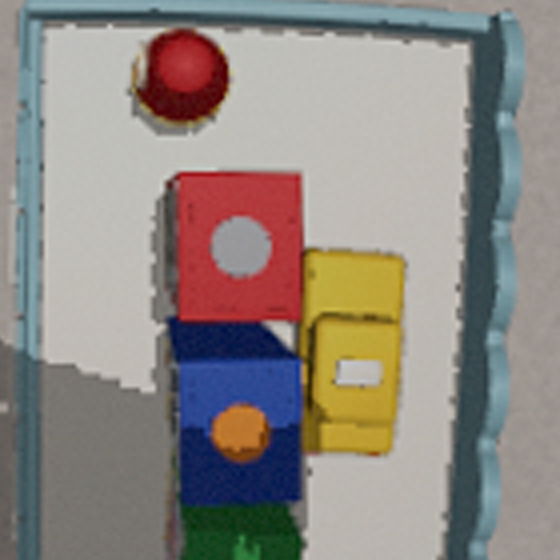

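Green centre (0.5845,-0.069) agrees in all three views to about 1 mm, so I'm descending on it.

```bash
python3 -m handwheel '[-0.02,0.012,0.01,0,0,0,0, -0.045,0.028,0.03,0,0,0,0, -0.055,0.034,0.06,0,0,0,0, -0.055,0.034,0.1,0,0,0,0, -0.055,0.034,0.135,0,0,0,0, -0.055,0.034,0.165,0,0,0,0, -0.055,0.034,0.19,0,0,0,0, -0.055,0.034,0.21,0,0,0,0, -0.055,0.034,0.225,0,0,0,0, -0.055,0.034,0.235,0,0,0,0, -0.055,0.034,0.235,0,0,0,0, -0.055,0.034,0.235,0,0,0,0]'
python3 -c "
from h import *
o=get_obs();print(o['wrist_force'],o['moment'],(np.array(o['ee_rot']).T@(np.array([.5845,-.069,.125])-o['ee_pos'])).round(4))"
```

```text
time: 3.15
ee_pos: [0.5854, -0.0697, 0.1259]
ee_rot: [[-0.124, 0.992, 0.001], [0.992, 0.124, -0.0], [-0.0, 0.001, -1.0]]
wrist_force: [0.0, -0.2, 0.2]
gripper_width: 1.0
grasp_force: 0.0
[ 0.01172551 -0.20935732  0.17041865] [-0.03944509 -0.07212426  0.01404635] [ 0.0008 -0.0008  0.0008]
```

```bash
python3 -m handwheel '[0,0,0,0,0,0,0.3, 0,0,0,0,0,0,0.6, 0,0,0,0,0,0,1, 0,0,0,0,0,0,1, 0,0,0,0,0,0,1, 0,0,0,0,0,0,1, 0,0,0,0,0,0,1, 0,0,0,0,0,0,1, 0,0,-0.003,0,0,0,1, 0,0,-0.008,0,0,0,1, 0,0,-0.015,0,0,0,1, 0,0,-0.02,0,0,0,1]' 25
python3 -m handwheel '[0,0,-0.015,0,0,0,1, 0,0,-0.03,0,0,0,1, 0,0,-0.042,0,0,0,1, 0,0,-0.05,0,0,0,1, 0,0,-0.05,0,0,0,1, 0,0,-0.05,0,0,0,1]'
```

```text
time: 4.35
ee_pos: [0.5852, -0.0694, 0.1461]
ee_rot: [[-0.125, 0.992, 0.001], [0.992, 0.125, -0.0], [-0.0, 0.001, -1.0]]
wrist_force: [-0.5, -0.7, -0.7]
gripper_width: 0.431
grasp_force: 24.5
time: 4.95
ee_pos: [0.5848, -0.0692, 0.1951]
ee_rot: [[-0.125, 0.992, 0.0], [0.992, 0.125, 0.0], [0.0, 0.0, -1.0]]
wrist_force: [-0.7, -0.4, -1.3]
gripper_width: 0.433
grasp_force: 24.5
```

```bash
python3 -m handwheel '[-0.007,-0.007,0,0,0,0,1, -0.025,-0.023,0,0,0,0,1, -0.05,-0.046,0,0,0,0,1, -0.075,-0.07,0,0,0,0,1, -0.1,-0.093,0,0,0,0,1, -0.125,-0.116,0,0,0,0,1, -0.15,-0.139,0,0,0,0,1, -0.175,-0.162,0,0,0,0,1, -0.2,-0.185,0,0,0,0,1, -0.222,-0.205,0,0,0,0,1, -0.238,-0.22,0,0,0,0,1, -0.245,-0.226,0,0,0,0,1]'
python3 -m handwheel '[0,0,0,0,0,0,1, 0,0,0.01,0,0,0,1, 0,0,0.03,0,0,0,1, 0,0,0.045,0,0,0,1, 0,0,0.057,0,0,0,1, 0,0,0.066,0,0,0,1, 0,0,0.07,0,0,0,1, 0,0,0.073,0,0,0,1, 0,0,0.073,0,0,0,1, 0,0,0.073,0,0,0,1]'
python3 -c "
from h import *
snap('wrist','w2.png');snap('scene','s2.png')
a=cv2.imread('pics/w2.png');b=cv2.imread('pics/s2.png')
cv2.imwrite('pics/v2.png',np.hstack([cv2.resize(a,(400,250)),b[80:205,230:430].repeat(2,0).repeat(2,1)]))"
```

```text
time: 6.15
ee_pos: [0.3893, -0.3419, 0.1944]
ee_rot: [[-0.122, 0.993, -0.001], [0.993, 0.122, 0.001], [0.001, -0.001, -1.0]]
wrist_force: [0.0, 0.2, -1.0]
gripper_width: 0.426
grasp_force: 24.5
time: 7.15
ee_pos: [0.3915, -0.3409, 0.1226]
ee_rot: [[-0.125, 0.992, 0.001], [0.992, 0.125, -0.001], [-0.001, 0.0, -1.0]]
wrist_force: [-0.4, 0.1, -1.6]
gripper_width: 0.425
grasp_force: 24.5
```

View pics/v2.png

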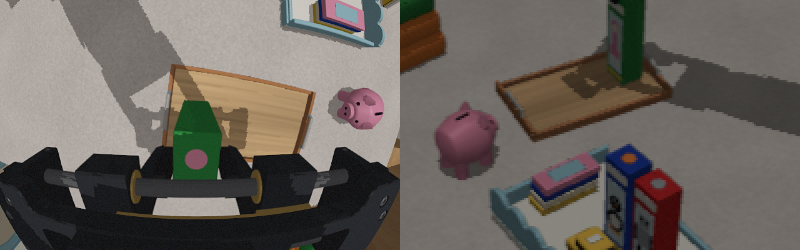

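```bash
python3 -m handwheel '[0,0,0.002,0,0,0,1, 0,0,0.004,0,0,0,1, 0,0,0.005,0,0,0,1, 0,0,0.006,0,0,0,1, 0,0,0.006,0,0,0,1]'
```

```text
time: 7.75
ee_pos: [0.3913, -0.3406, 0.1161]
ee_rot: [[-0.125, 0.992, 0.0], [0.992, 0.125, -0.0], [-0.0, 0.0, -1.0]]
wrist_force: [0.2, -0.2, -1.2]
gripper_width: 0.428
grasp_force: 24.5
```

```bash
for i in 1 2 3; do python3 -m handwheel '[0,0,0.0005,0,0,0,1, 0,0,0.001,0,0,0,1]' | grep -E 'ee_pos|wrist_f'; done
```

```text
ee_pos: [0.3916, -0.3413, 0.116]
wrist_force: [-0.9, -0.3, 7.8]
ee_pos: [0.3919, -0.3418, 0.116]
wrist_force: [-2.0, 1.0, 13.2]
ee_pos: [0.3923, -0.3425, 0.116]
wrist_force: [-2.8, 2.8, 18.1]
```

Contact is made. Backing off the preload, releasing and rising.

```bash
python3 -m handwheel '[0,0,-0.001,0,0,0,1, 0,0,-0.0025,0,0,0,1, 0,0,-0.0025,0,0,0,0.54, 0,0,-0.0025,0,0,0,0.5, 0,0,-0.0025,0,0,0,0.44, 0,0,-0.0025,0,0,0,0.4, 0,0,-0.0025,0,0,0,0.4, 0,0,-0.006,0,0,0,0.4, 0,0,-0.02,0,0,0,0.4, 0,0,-0.045,0,0,0,0.4, 0,0,-0.075,0,0,0,0.4, 0,0,-0.1,0,0,0,0.4]'
python3 -c "
from h import *
o=get_obs();R=np.array(o['ee_rot']);print((R.T@(np.array([.576,-.0145,.22])-o['ee_pos'])).round(4))
c=snap('top','t3.png');snap('wrist','w3.png')
print(rect(c,(55,100,40),(85,255,255),(415,215,470,310),.156,onz)[0])"
```

```text
time: 9.55
ee_pos: [0.3915, -0.3409, 0.2159]
ee_rot: [[-0.125, 0.992, 0.001], [0.992, 0.125, -0.002], [-0.002, 0.001, -1.0]]
wrist_force: [1.2, -1.2, -0.2]
gripper_width: 0.601
grasp_force: 0.0
[ 0.3008  0.2237 -0.0044]
[ 3.93000e-01 -3.18500e-01  8.74000e-02  4.15000e-02  8.68792e+01]
```

```bash
python3 -m handwheel '[0.015,0.011,0,0,0,0,0.4, 0.045,0.034,0,0,0,0,0.4, 0.08,0.06,0,0,0,0,0.3, 0.115,0.086,0,0,0,0,0.2, 0.15,0.112,0,0,0,0,0, 0.185,0.138,0,0,0,0,0, 0.22,0.164,0,0,0,0,0, 0.25,0.186,0,0,0,0,0, 0.275,0.205,0,0,0,0,0, 0.293,0.218,0,0,0,0,0, 0.301,0.224,0,0,0,0,0, 0.301,0.224,0,0,0,0,0]'
python3 -m handwheel '[0,0,0.01,0,0,0,0, 0,0,0.03,0,0,0,0, 0,0,0.05,0,0,0,0, 0,0,0.07,0,0,0,0, 0,0,0.083,0,0,0,0, 0,0,0.09,0,0,0,0, 0,0,0.09,0,0,0,0, 0,0,0.09,0,0,0,0]'
python3 -c "
from h import *
o=get_obs();R=np.array(o['ee_rot']);print((R.T@(np.array([.5767,-.0143,.125])-o['ee_pos'])).round(4))"
```

```text
time: 10.85
ee_pos: [0.5759, -0.0131, 0.2125]
ee_rot: [[-0.126, 0.992, -0.001], [0.992, 0.126, 0.0], [0.0, -0.001, -1.0]]
wrist_force: [-1.2, -0.8, 0.3]
gripper_width: 1.001
grasp_force: 0.0
time: 11.65
ee_pos: [0.5764, -0.0144, 0.1238]
ee_rot: [[-0.124, 0.992, 0.001], [0.992, 0.124, -0.0], [-0.0, 0.001, -1.0]]
wrist_force: [0.9, 0.0, 0.5]
gripper_width: 1.004
grasp_force: 0.0
[ 0.      0.0003 -0.0012]
```

```bash
python3 -m handwheel '[0,0,0,0,0,0,0.3, 0,0,0,0,0,0,0.6, 0,0,0,0,0,0,1, 0,0,0,0,0,0,1, 0,0,0,0,0,0,1, 0,0,0,0,0,0,1, 0,0,0,0,0,0,1, 0,0,0,0,0,0,1, 0,0,-0.003,0,0,0,1, 0,0,-0.008,0,0,0,1, 0,0,-0.018,0,0,0,1, 0,0,-0.03,0,0,0,1]' 25
python3 -m handwheel '[0,0,-0.015,0,0,0,1, 0,0,-0.027,0,0,0,1, 0,0,-0.035,0,0,0,1, 0,0,-0.04,0,0,0,1, 0,0,-0.04,0,0,0,1]'
python3 -m handwheel '[-0.01,-0.005,0,0,0,0,1, -0.03,-0.015,0,0,0,0,1, -0.06,-0.029,0,0,0,0,1, -0.095,-0.046,0,0,0,0,1, -0.13,-0.063,0,0,0,0,1, -0.165,-0.08,0,0,0,0,1, -0.2,-0.097,0,0,0,0,1, -0.235,-0.114,0,0,0,0,1, -0.265,-0.128,0,0,0,0,1, -0.29,-0.14,0,0,0,0,1, -0.305,-0.148,0,0,0,0,1, -0.31,-0.15,0,0,0,0,1]'
python3 -m handwheel '[0,0,0,0,0,0,1, 0,0,0.01,0,0,0,1, 0,0,0.03,0,0,0,1, 0,0,0.045,0,0,0,1, 0,0,0.057,0,0,0,1, 0,0,0.066,0,0,0,1, 0,0,0.072,0,0,0,1, 0,0,0.076,0,0,0,1, 0,0,0.076,0,0,0,1, 0,0,0.076,0,0,0,1]'
```

```text
time: 12.85
ee_pos: [0.5758, -0.0139, 0.1538]
ee_rot: [[-0.125, 0.992, -0.001], [0.992, 0.125, 0.0], [0.0, -0.001, -1.0]]
wrist_force: [-0.5, 0.1, -1.2]
gripper_width: 0.427
grasp_force: 24.8
time: 13.35
ee_pos: [0.5763, -0.0141, 0.194]
ee_rot: [[-0.125, 0.992, 0.001], [0.992, 0.125, -0.0], [-0.0, 0.001, -1.0]]
wrist_force: [0.5, 0.2, -1.6]
gripper_width: 0.431
grasp_force: 24.8
time: 14.55
ee_pos: [0.4645, -0.3417, 0.1924]
ee_rot: [[-0.122, 0.992, -0.001], [0.992, 0.122, 0.001], [0.001, -0.001, -1.0]]
wrist_force: [0.8, -0.7, -1.5]
gripper_width: 0.427
grasp_force: 24.8
time: 15.55
ee_pos: [0.466, -0.3406, 0.1176]
ee_rot: [[-0.125, 0.992, 0.001], [0.992, 0.125, -0.001], [-0.001, 0.0, -1.0]]
wrist_force: [0.3, 0.0, -0.9]
gripper_width: 0.428
grasp_force: 24.8
```

```bash
python3 -m handwheel '[0,0,0.001,0,0,0,1, 0,0,0.002,0,0,0,1, 0,0,0.002,0,0,0,1]'|grep -E 'ee_pos|wrist_f'; for i in 1 2 3; do python3 -m handwheel '[0,0,0.0005,0,0,0,1, 0,0,0.001,0,0,0,1]' | grep -E 'ee_pos|wrist_f'; done
```

```text
ee_pos: [0.4658, -0.3403, 0.1152]
wrist_force: [0.3, 0.5, -1.0]
ee_pos: [0.4658, -0.3403, 0.1142]
wrist_force: [-0.4, 0.4, -1.1]
ee_pos: [0.4661, -0.3407, 0.1141]
wrist_force: [-2.2, 1.0, 7.1]
ee_pos: [0.4663, -0.3412, 0.1141]
wrist_force: [-4.0, 2.8, 13.0]
```

```bash
python3 -m handwheel '[0,0,-0.001,0,0,0,1, 0,0,-0.0018,0,0,0,1, 0,0,-0.0018,0,0,0,0.54, 0,0,-0.0018,0,0,0,0.5, 0,0,-0.0018,0,0,0,0.44, 0,0,-0.0018,0,0,0,0.4, 0,0,-0.0018,0,0,0,0.4, 0,0,-0.006,0,0,0,0.4, 0,0,-0.02,0,0,0,0.4, 0,0,-0.045,0,0,0,0.4, 0,0,-0.075,0,0,0,0.4, 0,0,-0.1,0,0,0,0.4]'
python3 -m handwheel '[0.01,0.004,0,0,0,0,0.4, 0.035,0.014,0,0,0,0,0.4, 0.07,0.028,0,0,0,0,0.3, 0.11,0.044,0,0,0,0,0.2, 0.15,0.061,0,0,0,0,0, 0.19,0.078,0,0,0,0,0, 0.23,0.094,0,0,0,0,0, 0.27,0.11,0,0,0,0,0, 0.31,0.127,0,0,0,0,0, 0.34,0.139,0,0,0,0,0, 0.36,0.147,0,0,0,0,0, 0.3665,0.15,0,0,0,0,0]'
python3 -m handwheel '[0,0,0.01,0,0,0,0, 0,0,0.03,0,0,0,0, 0,0,0.05,0,0,0,0, 0,0,0.07,0,0,0,0, 0,0,0.083,0,0,0,0, 0,0,0.089,0,0,0,0, 0,0,0.089,0,0,0,0, 0,0,0.089,0,0,0,0]'
python3 -c "
from h import *
o=get_obs();R=np.array(o['ee_rot']);print((R.T@(np.array([.5687,.0422,.125])-o['ee_pos'])).round(4))"
```

```text
time: 17.65
ee_pos: [0.4662, -0.3406, 0.215]
ee_rot: [[-0.125, 0.992, 0.001], [0.992, 0.125, -0.002], [-0.002, 0.001, -1.0]]
wrist_force: [0.4, -0.2, -0.4]
gripper_width: 0.599
grasp_force: 0.0
time: 18.85
ee_pos: [0.5684, 0.0449, 0.2115]
ee_rot: [[-0.128, 0.992, -0.001], [0.992, 0.128, 0.001], [0.001, -0.001, -1.0]]
wrist_force: [-1.0, -0.0, 0.3]
gripper_width: 1.003
grasp_force: 0.0
time: 19.65
ee_pos: [0.5694, 0.0417, 0.1238]
ee_rot: [[-0.124, 0.992, 0.001], [0.992, 0.124, -0.0], [-0.0, 0.001, -1.0]]
wrist_force: [1.6, -0.2, -0.2]
gripper_width: 1.001
grasp_force: 0.0
[ 0.0006 -0.0006 -0.0012]
```

```bash
python3 -m handwheel '[0,0,0,0,0,0,0.3, 0,0,0,0,0,0,0.6, 0,0,0,0,0,0,1, 0,0,0,0,0,0,1, 0,0,0,0,0,0,1, 0,0,0,0,0,0,1, 0,0,0,0,0,0,1, 0,0,0,0,0,0,1, 0,0,-0.003,0,0,0,1, 0,0,-0.008,0,0,0,1, 0,0,-0.018,0,0,0,1, 0,0,-0.03,0,0,0,1]' 25
python3 -m handwheel '[0,0,-0.015,0,0,0,1, 0,0,-0.027,0,0,0,1, 0,0,-0.035,0,0,0,1, 0,0,-0.04,0,0,0,1, 0,0,-0.04,0,0,0,1, -0.01,-0.002,-0.04,0,0,0,1, -0.03,-0.006,-0.04,0,0,0,1]'
python3 -m handwheel '[-0.035,-0.007,0,0,0,0,1, -0.07,-0.014,0,0,0,0,1, -0.105,-0.021,0,0,0,0,1, -0.14,-0.028,0,0,0,0,1, -0.175,-0.035,0,0,0,0,1, -0.21,-0.042,0,0,0,0,1, -0.245,-0.05,0,0,0,0,1, -0.28,-0.057,0,0,0,0,1, -0.31,-0.063,0,0,0,0,1, -0.33,-0.067,0,0,0,0,1, -0.342,-0.069,0,0,0,0,1, -0.346,-0.07,0,0,0,0,1]'
python3 -m handwheel '[0,0,0,0,0,0,1, 0,0,0.01,0,0,0,1, 0,0,0.03,0,0,0,1, 0,0,0.045,0,0,0,1, 0,0,0.057,0,0,0,1, 0,0,0.066,0,0,0,1, 0,0,0.072,0,0,0,1, 0,0,0.077,0,0,0,1, 0,0,0.077,0,0,0,1, 0,0,0.077,0,0,0,1]'
```

```text
time: 20.85
ee_pos: [0.5687, 0.0421, 0.1537]
ee_rot: [[-0.125, 0.992, -0.001], [0.992, 0.125, 0.0], [0.0, -0.001, -1.0]]
wrist_force: [0.3, -0.0, -1.7]
gripper_width: 0.423
grasp_force: 25.0
time: 21.55
ee_pos: [0.5661, 0.0118, 0.1923]
ee_rot: [[-0.127, 0.992, -0.001], [0.992, 0.127, 0.0], [0.001, -0.001, -1.0]]
wrist_force: [0.6, -0.3, -1.8]
gripper_width: 0.428
grasp_force: 25.0
time: 22.75
ee_pos: [0.54, -0.3412, 0.1925]
ee_rot: [[-0.124, 0.992, -0.001], [0.992, 0.124, 0.001], [0.001, -0.001, -1.0]]
wrist_force: [-0.4, 0.5, -2.5]
gripper_width: 0.425
grasp_force: 25.0
time: 23.75
ee_pos: [0.5406, -0.3407, 0.1166]
ee_rot: [[-0.125, 0.992, 0.001], [0.992, 0.125, -0.001], [-0.001, 0.0, -1.0]]
wrist_force: [-0.3, -0.2, -2.5]
gripper_width: 0.43
grasp_force: 25.0
```

```bash
python3 -m handwheel '[0,0,0.001,0,0,0,1, 0,0,0.0015,0,0,0,1, 0,0,0.0015,0,0,0,1]'|grep -E 'ee_pos|wrist_f'; for i in 1 2 3; do python3 -m handwheel '[0,0,0.0004,0,0,0,1, 0,0,0.0008,0,0,0,1]' | grep -E 'ee_pos|wrist_f'; done
```

```text
ee_pos: [0.5404, -0.3406, 0.1148]
wrist_force: [0.3, 0.2, -2.6]
ee_pos: [0.5405, -0.3406, 0.1141]
wrist_force: [-0.5, -0.2, 0.4]
ee_pos: [0.5407, -0.3409, 0.1141]
wrist_force: [-2.2, 1.4, 6.9]
ee_pos: [0.5408, -0.3412, 0.1141]
wrist_force: [-3.7, 1.9, 9.9]
```

```bash
python3 -m handwheel '[0,0,-0.001,0,0,0,1, 0,0,-0.0016,0,0,0,1, 0,0,-0.0016,0,0,0,0.54, 0,0,-0.0016,0,0,0,0.5, 0,0,-0.0016,0,0,0,0.44, 0,0,-0.0016,0,0,0,0.4, 0,0,-0.0016,0,0,0,0.4, 0,0,-0.006,0,0,0,0.4, 0,0,-0.02,0,0,0,0.4, 0,0,-0.045,0,0,0,0.4, 0,0,-0.075,0,0,0,0.4, 0,0,-0.1,0,0,0,0.4]'
python3 -m handwheel '[0.01,0.004,-0.002,0,0,0,0.4, 0.03,0.01,-0.005,0,0,0,0.4, 0.06,0.021,-0.01,0,0,0,0.3, 0.09,0.031,-0.015,0,0,0,0.3, 0.12,0.042,-0.02,0,0,0,0.3, 0.155,0.054,-0.025,0,0,0,0.3, 0.19,0.066,-0.03,0,0,0,0.3, 0.22,0.077,-0.035,0,0,0,0.3, 0.245,0.086,-0.035,0,0,0,0.3, 0.262,0.092,-0.035,0,0,0,0.3, 0.27,0.0945,-0.035,0,0,0,0.3, 0.27,0.0945,-0.035,0,0,0,0.3]'
python3 - <<'E'
from h import *
W=snap('wrist','w4.png');S=snap('scene','s4.png');T=snap('top','t4.png')
a=cv2.imread('pics/w4.png');b=cv2.imread('pics/s4.png')[80:280,220:420]
cv2.imwrite('pics/v4.png',np.hstack([cv2.resize(a,(480,300)),cv2.resize(b,(300,300))]))
E
```

```text
time: 25.85
ee_pos: [0.5408, -0.3408, 0.2153]
ee_rot: [[-0.125, 0.992, 0.002], [0.992, 0.125, -0.002], [-0.002, 0.001, -1.0]]
wrist_force: [-0.0, -0.3, 0.6]
gripper_width: 0.601
grasp_force: 0.0
time: 27.05
ee_pos: [0.5998, -0.0587, 0.2462]
ee_rot: [[-0.127, 0.992, -0.002], [0.992, 0.127, 0.001], [0.001, -0.002, -1.0]]
wrist_force: [0.4, -0.6, -0.1]
gripper_width: 0.697
grasp_force: 0.0
```

View pics/v4.png

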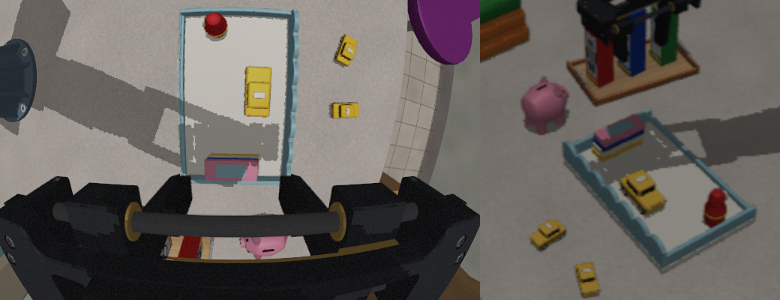

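All three cartons stand upright on the tray and the taxi is clear, at about (343,121) in the full wrist image. Measuring it and the box insert.

Run:
```python
from h import *
W=load('w4');S=load('s4')
ye=((15,100,60),(38,255,255))
for z in(.03,.04,.05):
  print('taxi w',z,rect(W,*ye,(315,75,375,165),z,wonz)[0])
print('taxi s .04',rect(S,*ye,(300,180,355,225),.04,onz)[0])
print('display',rect(W,(80,30,40),(115,255,255),(230,5,405,250),.03,wonz)[0])
# roof sign (white) centre
print('sign',rect(W,(0,0,150),(180,70,255),(333,108,362,140),.062,wonz)[0])
print('back inner', [wonz(W,u,v,.015).round(4).tolist() for u,v in((375,60),(370,170))])
T=load('t4')
print('insert',rect(T,(0,0,120),(40,90,255),(180,242,213,296),.0085,onz)[0])
h=cv2.cvtColor(S['color'],cv2.COLOR_RGB2HSV); print(h[283,468],h[283,445])
print('insert s',rect(S,(10,20,90),(40,110,255),(438,258,500,308),.0085,onz)[0])
```

```text
taxi w 0.03 [6.3040e-01 2.4000e-03 4.3500e-02 8.6100e-02 5.8266e+00]
taxi w 0.04 [6.2940e-01 2.6000e-03 4.2400e-02 8.3900e-02 5.8266e+00]
taxi w 0.05 [6.2840e-01 2.8000e-03 4.1300e-02 8.1700e-02 5.8266e+00]
taxi s .04 [0.6305 0.009  0.0522 0.0982 1.8911]
display [ 0.5984 -0.0108  0.2071  0.3222  6.3997]
sign [ 6.3020e-01 -2.2000e-03  1.8000e-02  9.8000e-03  5.1484e+00]
back inner [[0.6621, 0.0913, 0.015], [0.6775, -0.0574, 0.015]]
insert [ 0.4503  0.3433  0.1108  0.0612 14.4231]
[ 20  51 139] [  0 204 110]
insert s [ 0.4504  0.345   0.1071  0.06   14.5906]
```

Run:
```python
from h import *
W=load('w4')
for v in(50,121,160):
  print(v,[(u,W['color'][v,u].tolist()) for u in range(360,402,2)])
for u in(366,372,378): print(u,wonz(W,u,121,.015).round(4), wonz(W,u,121,.066).round(4))
```

```text
50 [(360, [194, 190, 183]), (362, [195, 190, 185]), (364, [194, 190, 184]), (366, [193, 189, 183]), (368, [194, 191, 184]), (370, [193, 189, 184]), (372, [194, 190, 184]), (374, [194, 190, 183]), (376, [194, 189, 184]), (378, [194, 189, 183]), (380, [195, 191, 186]), (382, [154, 150, 146]), (384, [78, 87, 88]), (386, [55, 76, 79]), (388, [59, 74, 78]), (390, [55, 71, 77]), (392, [111, 141, 148]), (394, [115, 145, 151]), (396, [111, 141, 149]), (398, [142, 147, 147]), (400, [163, 155, 150])]
121 [(360, [131, 114, 79]), (362, [191, 189, 184]), (364, [190, 186, 181]), (366, [191, 187, 181]), (368, [193, 187, 182]), (370, [189, 184, 178]), (372, [189, 187, 179]), (374, [191, 187, 181]), (376, [193, 189, 183]), (378, [191, 188, 182]), (380, [187, 183, 177]), (382, [74, 86, 86]), (384, [58, 76, 82]), (386, [58, 74, 80]), (388, [58, 77, 82]), (390, [111, 140, 149]), (392, [108, 137, 146]), (394, [106, 138, 146]), (396, [141, 147, 147]), (398, [164, 157, 153]), (400, [165, 160, 154])]
160 [(360, [189, 185, 179]), (362, [188, 184, 179]), (364, [189, 185, 178]), (366, [188, 185, 179]), (368, [188, 184, 178]), (370, [189, 185, 178]), (372, [189, 185, 178]), (374, [190, 186, 179]), (376, [188, 184, 177]), (378, [153, 147, 142]), (380, [81, 90, 90]), (382, [60, 80, 85]), (384, [57, 77, 82]), (386, [58, 75, 80]), (388, [98, 125, 131]), (390, [118, 148, 157]), (392, [118, 149, 157]), (394, [134, 146, 149]), (396, [159, 152, 146]), (398, [161, 153, 148]), (400, [160, 151, 147])]
366 [0.6615 0.0076 0.015 ] [0.6528 0.008  0.066 ]
372 [0.6695 0.0089 0.015 ] [0.6598 0.0092 0.066 ]
378 [0.6776 0.0102 0.015 ] [0.6669 0.0103 0.066 ]
```

```bash
python3 -m handwheel '[0.01,0.007,0,0,0,0.005,0.386, 0.03,0.02,0,0,0,0.01,0.386, 0.048,0.032,0.01,0,0,0.015,0.386, 0.057,0.038,0.03,0,0,0.022,0.386, 0.057,0.038,0.06,0,0,0.022,0.386, 0.057,0.038,0.09,0,0,0.022,0.386, 0.057,0.038,0.115,0,0,0.022,0.386, 0.057,0.038,0.13,0,0,0.022,0.386, 0.057,0.038,0.135,0,0,0.022,0.386, 0.057,0.038,0.135,0,0,0.022,0.386, 0.057,0.038,0.135,0,0,0.022,0.386]'
python3 - <<'E'
from h import *
o=get_obs();R=np.array(o['ee_rot']);print((R.T@(np.array([.630,.0025,.019])-o['ee_pos'])).round(4))
E
```

```text
time: 28.3
ee_pos: [0.6322, 0.0003, 0.1137]
ee_rot: [[-0.103, 0.995, 0.002], [0.995, 0.103, -0.0], [-0.001, 0.002, -1.0]]
wrist_force: [0.4, 0.7, 0.1]
gripper_width: 0.619
grasp_force: 0.0
[ 0.0025 -0.0022  0.0947]
```

```bash
python3 -m handwheel '[0.0025,-0.002,0.01,0,0,0,0.386, 0.0025,-0.002,0.025,0,0,0,0.386, 0.0025,-0.002,0.042,0,0,0,0.386, 0.0025,-0.002,0.057,0,0,0,0.386, 0.0025,-0.002,0.07,0,0,0,0.386, 0.0025,-0.002,0.081,0,0,0,0.386, 0.0025,-0.002,0.088,0,0,0,0.386, 0.0025,-0.002,0.092,0,0,0,0.386, 0.0025,-0.002,0.093,0,0,0,0.386, 0.0025,-0.002,0.093,0,0,0,0.386]'
python3 - <<'E'
from h import *
o=get_obs();R=np.array(o['ee_rot']);print((R.T@(np.array([.630,.0025,.019])-o['ee_pos'])).round(4))
E
```

```text
time: 29.3
ee_pos: [0.6292, 0.0027, 0.0196]
ee_rot: [[-0.103, 0.995, 0.001], [0.995, 0.103, -0.0], [-0.0, 0.001, -1.0]]
wrist_force: [0.6, -0.4, -0.3]
gripper_width: 0.617
grasp_force: 0.0
[-0.0003  0.0008  0.0006]
```

```bash
python3 -m handwheel '[0,0,0,0,0,0,0.5, 0,0,0,0,0,0,0.6, 0,0,0,0,0,0,1, 0,0,0,0,0,0,1, 0,0,0,0,0,0,1, 0,0,0,0,0,0,1, 0,0,0,0,0,0,1, 0,0,-0.003,0,0,0,1, 0,0,-0.008,0,0,0,1, 0,0,-0.016,0,0,0,1, 0,0,-0.022,0,0,0,1, 0,0,-0.025,0,0,0,1]' 25
python3 -m handwheel '[0,0,-0.015,0,0,0,1, 0,0,-0.04,0,0,0,1, 0,0,-0.065,0,0,0,1, 0,0,-0.09,0,0,0,1, 0,0,-0.105,0,0,0,1, 0,0,-0.11,0,0,0,1, 0,0,-0.11,0,0,0,1]'
python3 - <<'E'
from h import *
o=get_obs();R=np.array(o['ee_rot']);print((R.T@(np.array([.4503,.3445,.15])-o['ee_pos'])).round(4),np.degrees(np.arctan2(R[1,1],R[0,1])))
E
```

```text
time: 30.5
ee_pos: [0.6294, 0.0027, 0.0453]
ee_rot: [[-0.103, 0.995, 0.001], [0.995, 0.103, -0.0], [-0.0, 0.001, -1.0]]
wrist_force: [-0.1, -0.0, -0.4]
gripper_width: 0.402
grasp_force: 25.0
time: 31.2
ee_pos: [0.6291, 0.0028, 0.1549]
ee_rot: [[-0.103, 0.995, 0.001], [0.995, 0.103, -0.0], [-0.0, 0.001, -1.0]]
wrist_force: [0.6, -0.5, -0.5]
gripper_width: 0.402
grasp_force: 25.0
[ 0.3583 -0.1427  0.0046] 5.903528442266686
```

```bash
python3 -m handwheel '[0.008,-0.003,0,0,0,0.04,1, 0.03,-0.012,0,0,0,0.14,1, 0.06,-0.024,0,0,0,0.27,1, 0.095,-0.038,0,0,0,0.4,1, 0.13,-0.052,0,0,0,0.53,1, 0.165,-0.066,0,0,0,0.66,1, 0.2,-0.08,0,0,0,0.79,1, 0.235,-0.094,0,0,0,0.92,1, 0.27,-0.108,0,0,0,1.05,1, 0.305,-0.122,0,0,0,1.18,1, 0.335,-0.134,0,0,0,1.3,1, 0.35,-0.14,0,0,0,1.38,1]'
python3 - <<'E'
from h import *
o=get_obs();R=np.array(o['ee_rot']);print((R.T@(np.array([.4503,.3442,.15])-o['ee_pos'])).round(4),np.degrees(np.arctan2(R[1,1],R[0,1])))
S=snap('scene','s5.png');W=snap('wrist','w5.png')
a=cv2.imread('pics/w5.png');b=cv2.imread('pics/s5.png')[180:340,380:540]
cv2.imwrite('pics/v5.png',np.hstack([cv2.resize(a,(480,300)),cv2.resize(b,(300,300))]))
E
```

```text
time: 32.4
ee_pos: [0.4509, 0.3383, 0.1524]
ee_rot: [[0.958, 0.287, -0.003], [0.287, -0.958, -0.001], [-0.003, -0.0, -1.0]]
wrist_force: [0.7, -0.3, -0.8]
gripper_width: 0.405
grasp_force: 25.0
[ 0.0011 -0.0059  0.0024] -73.29322768200545
```

View pics/v5.png

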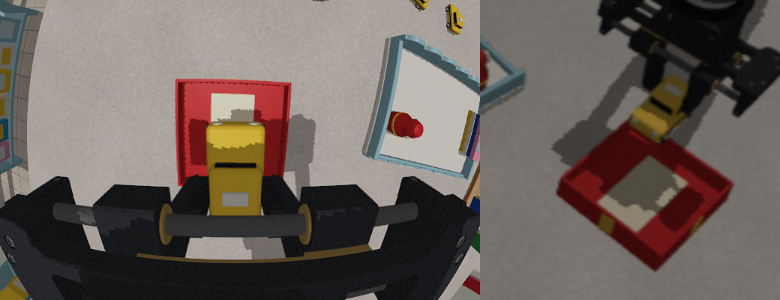

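```bash
python3 -m handwheel '[0.001,-0.004,0.01,0,0,0.04,1, 0.001,-0.005,0.03,0,0,0.04,1, 0.001,-0.005,0.05,0,0,0.04,1, 0.001,-0.005,0.06,0,0,0.04,1, 0.001,-0.005,0.065,0,0,0.04,1, 0.001,-0.005,0.065,0,0,0.04,1, 0.001,-0.005,0.065,0,0,0.04,1]'
python3 - <<'E'
from h import *
o=get_obs();R=np.array(o['ee_rot']);print((R.T@(np.array([.4503,.3442,.016])-o['ee_pos'])).round(4),np.degrees(np.arctan2(R[1,1],R[0,1])))
E
```

```text
time: 33.2
ee_pos: [0.4538, 0.3416, 0.0899]
ee_rot: [[0.968, 0.251, 0.001], [0.251, -0.968, 0.0], [0.001, -0.0, -1.0]]
wrist_force: [-0.3, 0.9, -1.4]
gripper_width: 0.406
grasp_force: 25.0
[-0.0028 -0.0034  0.0739] -75.4558493680186
```

```bash
python3 -m handwheel '[-0.003,-0.003,0.008,0,0,0,1, -0.003,-0.003,0.022,0,0,0,1, -0.003,-0.003,0.036,0,0,0,1, -0.003,-0.003,0.049,0,0,0,1, -0.003,-0.003,0.059,0,0,0,1, -0.003,-0.003,0.067,0,0,0,1, -0.003,-0.003,0.072,0,0,0,1, -0.003,-0.003,0.074,0,0,0,1, -0.003,-0.003,0.074,0,0,0,1, -0.003,-0.003,0.074,0,0,0,1]'; for i in 1 2 3 4; do python3 -m handwheel '[0,0,0.0004,0,0,0,1, 0,0,0.0008,0,0,0,1]' | grep -E 'ee_pos|wrist_f'; done
```

```text
time: 34.2
ee_pos: [0.4499, 0.344, 0.0157]
ee_rot: [[0.968, 0.251, 0.001], [0.251, -0.968, 0.0], [0.001, -0.0, -1.0]]
wrist_force: [0.1, 0.2, -2.1]
gripper_width: 0.403
grasp_force: 25.0
ee_pos: [0.4497, 0.344, 0.0148]
wrist_force: [1.1, -0.2, -1.1]
ee_pos: [0.4495, 0.3438, 0.0137]
wrist_force: [-1.0, -1.1, -1.8]
ee_pos: [0.4494, 0.3438, 0.0128]
wrist_force: [0.4, -0.3, -1.1]
ee_pos: [0.4496, 0.3438, 0.0126]
wrist_force: [-3.2, -1.9, 8.5]
```

```bash
python3 -m handwheel '[0,0,-0.0006,0,0,0,1, 0,0,-0.0006,0,0,0,0.56, 0,0,-0.0006,0,0,0,0.5, 0,0,-0.0006,0,0,0,0.44, 0,0,-0.0006,0,0,0,0.36, 0,0,-0.0006,0,0,0,0.36, 0,0,-0.0006,0,0,0,0.36, 0,0,-0.005,0,0,0,0.36, 0,0,-0.02,0,0,0,0.36, 0,0,-0.05,0,0,0,0.36, 0,0,-0.09,0,0,0,0.36, 0,0,-0.13,0,0,0,0.36]'
python3 -m handwheel '[0,0,-0.03,0,0,0,0.36, 0,0,-0.06,0,0,0,0.36, 0,0,-0.07,0,0,0,0.36, 0,0,-0.07,0,0,0,0.36]'
python3 - <<'E'
from h import *
S=snap('scene','s6.png');W=snap('wrist','w6.png')
a=cv2.imread('pics/w6.png');b=cv2.imread('pics/s6.png')[210:350,400:540]
cv2.imwrite('pics/v6.png',np.hstack([cv2.resize(a,(480,300)),cv2.resize(b,(300,300))]))
print(rect(S,(15,120,60),(38,255,255),(440,240,500,300),.04,onz)[0],rect(W,(15,120,60),(38,255,255),(220,80,420,260),.035,wonz)[0])
E
```

```text
time: 36.2
ee_pos: [0.4492, 0.3437, 0.1444]
ee_rot: [[0.968, 0.251, 0.0], [0.251, -0.968, 0.0], [0.0, -0.0, -1.0]]
wrist_force: [1.2, -0.1, 0.4]
gripper_width: 0.644
grasp_force: 0.0
time: 36.6
ee_pos: [0.4504, 0.3443, 0.2144]
ee_rot: [[0.968, 0.251, 0.004], [0.251, -0.968, 0.002], [0.004, -0.001, -1.0]]
wrist_force: [-0.2, 0.6, 0.4]
gripper_width: 0.641
grasp_force: 0.0
[ 0.4613  0.3497  0.0937  0.0472 14.4729] [ 0.4511  0.3436  0.0841  0.042  14.275 ]
```

View pics/v6.png

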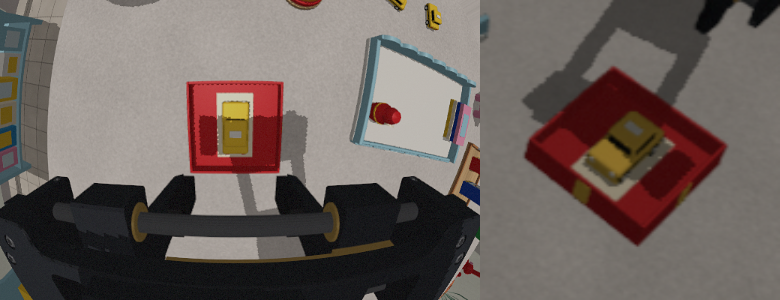

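The taxi stands on its wheels, centred on the insert: measured centre (0.451,0.344) and yaw 14.3°. The insert is at (0.450,0.344) and 14.5°. Going back for the red carton.

```bash
python3 -m handwheel '[-0.001,0.01,0,0,0,-0.04,0.36, -0.004,0.035,0,0,0,-0.15,0.36, -0.009,0.075,0,0,0,-0.28,0.36, -0.014,0.115,0,0,0,-0.41,0.36, -0.019,0.155,0,0,0,-0.54,0.36, -0.024,0.195,0,0,0,-0.67,0.36, -0.029,0.235,0,0,0,-0.8,0.36, -0.034,0.275,0,0,0,-0.93,0.36, -0.039,0.315,0,0,0,-1.06,0.36, -0.044,0.355,0,0,0,-1.19,0.36, -0.049,0.395,0,0,0,-1.32,0.36, -0.054,0.435,0,0,0,-1.443,0.36]'
cat > to.py <<'E'
import sys
from h import *
o=get_obs();R=np.array(o['ee_rot']);print('to-go',(R.T@(np.array(list(map(float,sys.argv[1:4])))-o['ee_pos'])).round(4),'yaw',np.degrees(np.arctan2(R[1,1],R[0,1])).round(2))
E
python3 to.py .5408 -.3408 .215
```

```text
time: 37.9
ee_pos: [0.5051, -0.092, 0.2097]
ee_rot: [[-0.131, 0.991, -0.004], [0.991, 0.131, 0.002], [0.002, -0.003, -1.0]]
wrist_force: [1.0, 0.5, -0.2]
gripper_width: 0.642
grasp_force: 0.0
to-go [-0.2513  0.0029 -0.0058] yaw 7.51
```

```bash
python3 -m handwheel '[-0.035,0,-0.005,0,0,0,0.36, -0.07,0.001,-0.005,0,0,0,0.36, -0.105,0.002,-0.005,0,0,0,0.36, -0.14,0.002,-0.005,0,0,0,0.36, -0.175,0.002,-0.005,0,0,0,0.36, -0.205,0.003,-0.005,0,0,0,0.36, -0.228,0.003,-0.005,0,0,0,0.36, -0.239,0.003,-0.005,0,0,0,0.36, -0.242,0.003,-0.005,0,0,0,0.36, -0.242,0.003,-0.005,0,0,0,0.36, -0.242,0.003,-0.005,0,0,0,0.36]'; python3 to.py .5408 -.3408 .215
```

```text
time: 39.0
ee_pos: [0.5397, -0.3293, 0.2166]
ee_rot: [[-0.127, 0.992, -0.001], [0.992, 0.127, 0.001], [0.001, -0.0, -1.0]]
wrist_force: [0.0, -0.0, 0.8]
gripper_width: 0.642
grasp_force: 0.0
to-go [-0.0116 -0.0004  0.0016] yaw 7.27
```

```bash
python3 -m handwheel '[-0.006,0,0,0,0,0,0.36, -0.0115,0,0.01,0,0,0,0.36, -0.0115,0,0.03,0,0,0,0.36, -0.0115,0,0.05,0,0,0,0.36, -0.0115,0,0.07,0,0,0,0.36, -0.0115,0,0.087,0,0,0,0.36, -0.0115,0,0.098,0,0,0,0.36, -0.0115,0,0.101,0,0,0,0.36, -0.0115,0,0.101,0,0,0,0.36, -0.0115,0,0.101,0,0,0,0.36]'; python3 to.py .5408 -.3410 .1141
```

```text
time: 40.0
ee_pos: [0.5417, -0.3424, 0.1169]
ee_rot: [[-0.126, 0.992, 0.001], [0.992, 0.126, -0.001], [-0.001, 0.001, -1.0]]
wrist_force: [-0.4, -0.7, 0.4]
gripper_width: 0.642
grasp_force: 0.0
to-go [ 0.0015 -0.0007  0.0028] yaw 7.22
```

```bash
python3 -m handwheel '[0.0015,-0.0005,0.0025,0,0,0,0.36, 0.0015,-0.0005,0.0025,0,0,0,0.5, 0.0015,-0.0005,0.0025,0,0,0,1, 0.0015,-0.0005,0.0025,0,0,0,1, 0.0015,-0.0005,0.0025,0,0,0,1, 0.0015,-0.0005,0.0025,0,0,0,1, 0.0015,-0.0005,0.0025,0,0,0,1, 0.0015,-0.0005,0.0025,0,0,0,1, 0.0015,-0.0005,0,0,0,0,1, 0.0015,-0.0005,-0.006,0,0,0,1, 0.0015,-0.0005,-0.018,0,0,0,1, 0.0015,-0.0005,-0.035,0,0,0,1]' 25
python3 -m handwheel '[0,0,-0.02,0,0,0,1, 0,0,-0.035,0,0,0,1, 0,0,-0.044,0,0,0,1, 0,0,-0.047,0,0,0,1, 0,0,-0.047,0,0,0,1, 0,0,-0.047,0,0,0,1]'; python3 to.py .5688 .0421 .195
```

```text
time: 41.2
ee_pos: [0.54, -0.34, 0.151]
ee_rot: [[-0.126, 0.992, -0.001], [0.992, 0.126, 0.001], [0.002, -0.001, -1.0]]
wrist_force: [1.0, -0.8, -2.2]
gripper_width: 0.43
grasp_force: 25.0
time: 41.8
ee_pos: [0.5401, -0.3402, 0.197]
ee_rot: [[-0.126, 0.992, -0.001], [0.992, 0.126, 0.001], [0.001, -0.001, -1.0]]
wrist_force: [0.2, 0.1, -1.9]
gripper_width: 0.428
grasp_force: 25.0
to-go [0.3757 0.0765 0.0024] yaw 7.22
```

```bash
python3 -m handwheel '[0.01,0.002,0,0,0,0,1, 0.035,0.007,0,0,0,0,1, 0.07,0.014,0,0,0,0,1, 0.11,0.022,0,0,0,0,1, 0.15,0.03,0,0,0,0,1, 0.19,0.038,0,0,0,0,1, 0.23,0.047,0,0,0,0,1, 0.27,0.055,0,0,0,0,1, 0.31,0.063,0,0,0,0,1, 0.345,0.07,0,0,0,0,1, 0.366,0.075,0,0,0,0,1, 0.375,0.0765,0,0,0,0,1]'
python3 -m handwheel '[0,0,0,0,0,0,1, 0,0,0.01,0,0,0,1, 0,0,0.03,0,0,0,1, 0,0,0.048,0,0,0,1, 0,0,0.06,0,0,0,1, 0,0,0.065,0,0,0,1, 0,0,0.065,0,0,0,1, 0,0,0.065,0,0,0,1]'; python3 to.py .569 .042 .1238
```

```text
time: 43.0
ee_pos: [0.5685, 0.0439, 0.1974]
ee_rot: [[-0.128, 0.992, -0.001], [0.992, 0.128, 0.001], [0.001, -0.001, -1.0]]
wrist_force: [0.5, -0.4, -2.2]
gripper_width: 0.43
grasp_force: 25.0
time: 43.8
ee_pos: [0.5698, 0.0407, 0.1336]
ee_rot: [[-0.125, 0.992, 0.001], [0.992, 0.125, -0.0], [-0.0, 0.001, -1.0]]
wrist_force: [-0.9, -0.5, -1.3]
gripper_width: 0.428
grasp_force: 25.0
to-go [ 0.0014 -0.0007  0.0098] yaw 7.19
```

```bash
python3 -m handwheel '[0.0012,-0.0006,0.004,0,0,0,1, 0.0012,-0.0006,0.007,0,0,0,1, 0.0012,-0.0006,0.0085,0,0,0,1, 0.0012,-0.0006,0.0085,0,0,0,1]'|grep -E 'ee_pos|wrist_f'; for i in 1 2 3; do python3 -m handwheel '[0,0,0.0004,0,0,0,1, 0,0,0.0008,0,0,0,1]' | grep -E 'ee_pos|wrist_f'; done
```

```text
ee_pos: [0.5684, 0.0423, 0.1243]
wrist_force: [0.4, 0.6, -2.0]
ee_pos: [0.5687, 0.0422, 0.1238]
wrist_force: [0.7, 0.3, -2.6]
ee_pos: [0.5686, 0.0422, 0.1229]
wrist_force: [-0.6, -0.3, -1.6]
ee_pos: [0.5688, 0.0422, 0.1228]
wrist_force: [-2.6, 0.4, 5.7]
```

```bash
python3 -m handwheel '[0,0,-0.0006,0,0,0,1, 0,0,-0.0006,0,0,0,0.54, 0,0,-0.0006,0,0,0,0.5, 0,0,-0.0006,0,0,0,0.44, 0,0,-0.0006,0,0,0,0.38, 0,0,-0.0006,0,0,0,0.36, 0,0,-0.0006,0,0,0,0.36, 0,0,-0.005,0,0,0,0.36, 0,0,-0.02,0,0,0,0.36, 0,0,-0.045,0,0,0,0.36, 0,0,-0.075,0,0,0,0.36, 0,0,-0.095,0,0,0,0.36]'
python3 -m handwheel '[-0.01,-0.004,0,0,0,0,0.36, -0.035,-0.014,0,0,0,0,0.36, -0.07,-0.028,0,0,0,0,0.36, -0.11,-0.044,0,0,0,0,0.36, -0.15,-0.061,0,0,0,0,0.36, -0.19,-0.078,0,0,0,0,0.36, -0.23,-0.094,0,0,0,0,0.36, -0.27,-0.11,0,0,0,0,0.36, -0.31,-0.127,0,0,0,0,0.36, -0.34,-0.139,0,0,0,0,0.36, -0.36,-0.147,0,0,0,0,0.36, -0.367,-0.15,0,0,0,0,0.36]'
python3 -m handwheel '[0,0,0,0,0,0,0.36, 0,0,0.01,0,0,0,0.36, 0,0,0.025,0,0,0,0.36, 0,0,0.03,0,0,0,0.36, 0,0,0.03,0,0,0,0.36]'; python3 to.py .466 -.3407 .1141
```

```text
time: 46.0
ee_pos: [0.5696, 0.0421, 0.2208]
ee_rot: [[-0.126, 0.992, 0.004], [0.992, 0.126, -0.0], [-0.001, 0.003, -1.0]]
wrist_force: [0.3, 0.0, 0.2]
gripper_width: 0.639
grasp_force: 0.0
time: 47.2
ee_pos: [0.4641, -0.3429, 0.2162]
ee_rot: [[-0.123, 0.992, -0.001], [0.992, 0.123, 0.001], [0.001, -0.001, -1.0]]
wrist_force: [-0.0, 0.3, -0.3]
gripper_width: 0.638
grasp_force: 0.0
time: 47.7
ee_pos: [0.4654, -0.339, 0.1851]
ee_rot: [[-0.127, 0.992, -0.002], [0.992, 0.127, 0.003], [0.003, -0.002, -1.0]]
wrist_force: [-1.8, 0.0, 0.9]
gripper_width: 0.636
grasp_force: 0.0
to-go [-0.0019  0.0005  0.071 ] yaw 7.29
```

```bash
python3 -m handwheel '[-0.0015,0.0005,0.015,0,0,0,0.36, -0.0015,0.0005,0.035,0,0,0,0.36, -0.0015,0.0005,0.055,0,0,0,0.36, -0.0015,0.0005,0.067,0,0,0,0.36, -0.0015,0.0005,0.07,0,0,0,0.36, -0.0015,0.0005,0.07,0,0,0,0.36, -0.0015,0.0005,0.07,0,0,0,0.36]'; python3 to.py .466 -.3407 .1141
```

```text
time: 48.4
ee_pos: [0.4671, -0.3427, 0.118]
ee_rot: [[-0.126, 0.992, 0.001], [0.992, 0.126, -0.001], [-0.001, 0.001, -1.0]]
wrist_force: [-0.5, 0.9, -0.4]
gripper_width: 0.643
grasp_force: 0.0
to-go [ 0.0021 -0.0008  0.0039] yaw 7.22
```

```bash
python3 -m handwheel '[0.0018,-0.0007,0.0036,0,0,0,0.36, 0.0018,-0.0007,0.0036,0,0,0,0.5, 0.0018,-0.0007,0.0036,0,0,0,1, 0.0018,-0.0007,0.0036,0,0,0,1, 0.0018,-0.0007,0.0036,0,0,0,1, 0.0018,-0.0007,0.0036,0,0,0,1, 0.0018,-0.0007,0.0036,0,0,0,1, 0.0018,-0.0007,0.0036,0,0,0,1, 0.0018,-0.0007,0,0,0,0,1, 0.0018,-0.0007,-0.006,0,0,0,1, 0.0018,-0.0007,-0.018,0,0,0,1, 0.0018,-0.0007,-0.035,0,0,0,1]' 25
python3 -m handwheel '[0,0,-0.02,0,0,0,1, 0,0,-0.035,0,0,0,1, 0,0,-0.044,0,0,0,1, 0,0,-0.047,0,0,0,1, 0,0,-0.047,0,0,0,1, 0,0,-0.047,0,0,0,1]'; python3 to.py .5763 -.0143 .195
```

```text
time: 49.6
ee_pos: [0.4652, -0.34, 0.1523]
ee_rot: [[-0.126, 0.992, -0.001], [0.992, 0.126, 0.001], [0.001, -0.001, -1.0]]
wrist_force: [-0.8, -0.0, -1.5]
gripper_width: 0.427
grasp_force: 24.8
time: 50.2
ee_pos: [0.4652, -0.34, 0.1982]
ee_rot: [[-0.126, 0.992, -0.001], [0.992, 0.126, 0.001], [0.001, -0.001, -1.0]]
wrist_force: [-0.4, -0.2, -1.7]
gripper_width: 0.426
grasp_force: 24.8
to-go [0.3092 0.1511 0.0035] yaw 7.22
```

```bash
python3 -m handwheel '[0.01,0.005,0,0,0,0,1, 0.03,0.015,0,0,0,0,1, 0.06,0.029,0,0,0,0,1, 0.095,0.046,0,0,0,0,1, 0.13,0.063,0,0,0,0,1, 0.165,0.08,0,0,0,0,1, 0.2,0.097,0,0,0,0,1, 0.235,0.114,0,0,0,0,1, 0.265,0.13,0,0,0,0,1, 0.287,0.142,0,0,0,0,1, 0.3,0.149,0,0,0,0,1, 0.304,0.151,0,0,0,0,1]'
python3 -m handwheel '[0,0,0,0,0,0,1, 0.004,0,0,0,0,0,1, 0.005,0,0.01,0,0,0,1, 0.005,0,0.03,0,0,0,1, 0.005,0,0.048,0,0,0,1, 0.005,0,0.06,0,0,0,1, 0.005,0,0.065,0,0,0,1, 0.005,0,0.065,0,0,0,1, 0.005,0,0.065,0,0,0,1]'; python3 to.py .5762 -.0143 .1238
```

```text
time: 51.4
ee_pos: [0.5771, -0.0181, 0.1986]
ee_rot: [[-0.128, 0.992, -0.001], [0.992, 0.128, 0.0], [0.001, -0.001, -1.0]]
wrist_force: [-0.6, -0.7, -1.1]
gripper_width: 0.43
grasp_force: 24.8
time: 52.3
ee_pos: [0.5771, -0.0152, 0.1348]
ee_rot: [[-0.125, 0.992, 0.001], [0.992, 0.125, -0.0], [-0.0, 0.001, -1.0]]
wrist_force: [0.3, 0.1, -1.1]
gripper_width: 0.429
grasp_force: 24.8
to-go [ 0.001  -0.0008  0.011 ] yaw 7.21
```

```bash
python3 -m handwheel '[0.001,-0.0006,0.004,0,0,0,1, 0.001,-0.0006,0.008,0,0,0,1, 0.001,-0.0006,0.0105,0,0,0,1, 0.001,-0.0006,0.0105,0,0,0,1]'|grep -E 'ee_pos|wrist_f'; for i in 1 2 3; do python3 -m handwheel '[0,0,0.0004,0,0,0,1, 0,0,0.0008,0,0,0,1]' | grep -E 'ee_pos|wrist_f'; done
```

```text
ee_pos: [0.5755, -0.0139, 0.1231]
wrist_force: [-0.8, -0.4, -1.5]
ee_pos: [0.576, -0.014, 0.1229]
wrist_force: [0.4, 0.1, -2.4]
ee_pos: [0.5763, -0.0141, 0.1228]
wrist_force: [-1.1, 0.5, 5.1]
ee_pos: [0.5765, -0.0141, 0.1227]
wrist_force: [-3.5, 0.2, 10.4]
```

```bash
python3 -m handwheel '[0,0,-0.0014,0,0,0,1, 0,0,-0.0014,0,0,0,0.54, 0,0,-0.0014,0,0,0,0.5, 0,0,-0.0014,0,0,0,0.44, 0,0,-0.0014,0,0,0,0.38, 0,0,-0.0014,0,0,0,0.36, 0,0,-0.0014,0,0,0,0.36, 0,0,-0.005,0,0,0,0.36, 0,0,-0.02,0,0,0,0.36, 0,0,-0.045,0,0,0,0.36, 0,0,-0.075,0,0,0,0.36, 0,0,-0.095,0,0,0,0.36]'
python3 -m handwheel '[-0.01,-0.007,0,0,0,0,0.36, -0.03,-0.022,0,0,0,0,0.36, -0.06,-0.045,0,0,0,0,0.36, -0.09,-0.067,0,0,0,0,0.36, -0.12,-0.09,0,0,0,0,0.36, -0.15,-0.112,0,0,0,0,0.36, -0.18,-0.134,0,0,0,0,0.36, -0.21,-0.156,0,0,0,0,0.36, -0.24,-0.179,0,0,0,0,0.36, -0.27,-0.201,0,0,0,0,0.36, -0.292,-0.217,0,0,0,0,0.36, -0.301,-0.224,0,0,0,0,0.36]'
python3 -m handwheel '[0,0,0,0,0,0,0.36, 0,0,0.01,0,0,0,0.36, 0,0,0.025,0,0,0,0.36, 0,0,0.03,0,0,0,0.36, 0,0,0.03,0,0,0,0.36]'; python3 to.py .3915 -.3409 .1161
```

```text
time: 54.5
ee_pos: [0.5769, -0.0142, 0.2199]
ee_rot: [[-0.126, 0.992, 0.004], [0.992, 0.126, -0.001], [-0.001, 0.003, -1.0]]
wrist_force: [-0.6, 0.5, -0.2]
gripper_width: 0.637
grasp_force: 0.0
time: 55.7
ee_pos: [0.3893, -0.3426, 0.2155]
ee_rot: [[-0.123, 0.992, -0.001], [0.992, 0.123, 0.0], [0.001, -0.001, -1.0]]
wrist_force: [0.1, 0.3, -1.0]
gripper_width: 0.641
grasp_force: 0.0
time: 56.2
ee_pos: [0.3915, -0.339, 0.1848]
ee_rot: [[-0.127, 0.992, -0.001], [0.992, 0.127, 0.002], [0.002, -0.001, -1.0]]
wrist_force: [0.2, -0.4, -0.1]
gripper_width: 0.637
grasp_force: 0.0
to-go [-0.0021 -0.0002  0.0687] yaw 7.31
```

```bash
python3 -m handwheel '[-0.0005,-0.0005,0.015,0,0,0,0.36, -0.0005,-0.0005,0.035,0,0,0,0.36, -0.0005,-0.0005,0.055,0,0,0,0.36, -0.0005,-0.0005,0.067,0,0,0,0.36, -0.0005,-0.0005,0.07,0,0,0,0.36, -0.0005,-0.0005,0.07,0,0,0,0.36, -0.0005,-0.0005,0.07,0,0,0,0.36]'; python3 to.py .3915 -.3409 .1161
```

```text
time: 56.9
ee_pos: [0.3916, -0.3419, 0.1172]
ee_rot: [[-0.126, 0.992, 0.001], [0.992, 0.126, -0.001], [-0.001, 0.001, -1.0]]
wrist_force: [0.3, 0.2, -0.5]
gripper_width: 0.64
grasp_force: 0.0
to-go [0.001  0.     0.0011] yaw 7.23
```

```bash
python3 -m handwheel '[0.001,0,0.001,0,0,0,0.36, 0.001,0,0.001,0,0,0,0.5, 0.001,0,0.001,0,0,0,1, 0.001,0,0.001,0,0,0,1, 0.001,0,0.001,0,0,0,1, 0.001,0,0.001,0,0,0,1, 0.001,0,0.001,0,0,0,1, 0.001,0,0.001,0,0,0,1, 0.001,0,-0.002,0,0,0,1, 0.001,0,-0.008,0,0,0,1, 0.001,0,-0.02,0,0,0,1, 0.001,0,-0.037,0,0,0,1]' 25
python3 -m handwheel '[0,0,-0.02,0,0,0,1, 0,0,-0.035,0,0,0,1, 0,0,-0.044,0,0,0,1, 0,0,-0.047,0,0,0,1, 0,0,-0.047,0,0,0,1, 0,0,-0.047,0,0,0,1]'; python3 to.py .585 -.0694 .195
```

```text
time: 58.1
ee_pos: [0.3905, -0.3398, 0.1534]
ee_rot: [[-0.126, 0.992, -0.001], [0.992, 0.126, 0.002], [0.002, -0.001, -1.0]]
wrist_force: [0.8, -0.1, -1.3]
gripper_width: 0.427
grasp_force: 24.5
time: 58.7
ee_pos: [0.3906, -0.34, 0.1995]
ee_rot: [[-0.126, 0.992, -0.001], [0.992, 0.126, 0.001], [0.001, -0.001, -1.0]]
wrist_force: [-0.7, 0.6, -1.5]
gripper_width: 0.426
grasp_force: 24.5
to-go [0.244  0.2268 0.0046] yaw 7.22
```

```bash
python3 -m handwheel '[0.007,0.007,0,0,0,0,1, 0.025,0.023,0,0,0,0,1, 0.05,0.046,0,0,0,0,1, 0.075,0.07,0,0,0,0,1, 0.1,0.093,0,0,0,0,1, 0.125,0.116,0,0,0,0,1, 0.15,0.139,0,0,0,0,1, 0.175,0.163,0,0,0,0,1, 0.2,0.187,0,0,0,0,1, 0.22,0.208,0,0,0,0,1, 0.234,0.222,0,0,0,0,1, 0.239,0.227,0,0,0,0,1]'
python3 -m handwheel '[0,0,0,0,0,0,1, 0.004,0,0,0,0,0,1, 0.005,0,0.01,0,0,0,1, 0.005,0,0.03,0,0,0,1, 0.005,0,0.048,0,0,0,1, 0.005,0,0.06,0,0,0,1, 0.005,0,0.065,0,0,0,1, 0.005,0,0.065,0,0,0,1, 0.005,0,0.065,0,0,0,1]'; python3 to.py .585 -.0694 .1256
```

```text
time: 59.9
ee_pos: [0.5866, -0.0722, 0.1993]
ee_rot: [[-0.128, 0.992, -0.001], [0.992, 0.128, 0.001], [0.001, -0.001, -1.0]]
wrist_force: [-0.6, -0.5, -2.2]
gripper_width: 0.429
grasp_force: 24.5
time: 60.8
ee_pos: [0.5859, -0.0701, 0.1359]
ee_rot: [[-0.125, 0.992, 0.001], [0.992, 0.125, -0.0], [-0.0, 0.001, -1.0]]
wrist_force: [-0.1, -1.2, -1.1]
gripper_width: 0.429
grasp_force: 24.5
to-go [ 0.0008 -0.0008  0.0103] yaw 7.2
```

```bash
python3 -m handwheel '[0.0008,-0.0006,0.004,0,0,0,1, 0.0008,-0.0006,0.008,0,0,0,1, 0.0008,-0.0006,0.01,0,0,0,1, 0.0008,-0.0006,0.01,0,0,0,1]'|grep -E 'ee_pos|wrist_f'; for i in 1 2 3; do python3 -m handwheel '[0,0,0.0004,0,0,0,1, 0,0,0.0008,0,0,0,1]' | grep -E 'ee_pos|wrist_f'; done
```

```text
ee_pos: [0.5845, -0.0689, 0.1248]
wrist_force: [-0.1, 0.8, -2.1]
ee_pos: [0.5849, -0.069, 0.1246]
wrist_force: [-0.7, 0.4, 0.8]
ee_pos: [0.5853, -0.0692, 0.1245]
wrist_force: [-1.8, 0.3, 6.6]
ee_pos: [0.5856, -0.0694, 0.1245]
wrist_force: [-3.0, 0.4, 9.9]
```

Release, rise, back away, and check.

```bash
python3 -m handwheel '[0,0,-0.0016,0,0,0,1, 0,0,-0.0016,0,0,0,0.54, 0,0,-0.0016,0,0,0,0.5, 0,0,-0.0016,0,0,0,0.44, 0,0,-0.0016,0,0,0,0.38, 0,0,-0.0016,0,0,0,0.36, 0,0,-0.0016,0,0,0,0.36, 0,0,-0.005,0,0,0,0.36, 0,0,-0.02,0,0,0,0.36, 0,0,-0.045,0,0,0,0.36, 0,0,-0.075,0,0,0,0.36, 0,0,-0.11,0,0,0,0.36]'
python3 -m handwheel '[-0.01,-0.01,-0.02,0,0,0,0.36, -0.03,-0.03,-0.06,0,0,0,0.36, -0.06,-0.06,-0.08,0,0,0,0.36, -0.09,-0.09,-0.08,0,0,0,0.36, -0.12,-0.12,-0.08,0,0,0,0.36, -0.15,-0.15,-0.08,0,0,0,0.36, -0.18,-0.18,-0.08,0,0,0,0.36, -0.21,-0.21,-0.08,0,0,0,0.36, -0.235,-0.22,-0.08,0,0,0,0.36, -0.25,-0.22,-0.08,0,0,0,0.36, -0.25,-0.22,-0.08,0,0,0,0.36]'
python3 - <<'E'
from h import *
T=snap('top','t9.png');S=snap('scene','s9.png')
g=((0,0,70),(180,110,255));o=((5,120,120),(22,255,255));p=((140,30,120),(179,255,255))
T0=load('top0')
for n,lh,b in(('red',g,(297,213,308,225)),('blue',o,(319,210,332,222)),('green',p,(341,207,354,219))):
    print(n,rect(T0,*lh,b,.165,onz)[0][:2],rect(T,*lh,b,.165,onz)[0][:2])
a=cv2.imread('pics/t9.png')[120:320,150:480];b=cv2.imread('pics/s9.png')[90:340,220:540]
cv2.imwrite('pics/v9.png',np.hstack([cv2.resize(a,(400,300)),cv2.resize(b,(400,300))]))
E
```

```text
time: 63.0
ee_pos: [0.5844, -0.0689, 0.2345]
ee_rot: [[-0.126, 0.992, -0.001], [0.992, 0.126, 0.0], [0.0, -0.001, -1.0]]
wrist_force: [1.2, -0.6, 0.5]
gripper_width: 0.64
grasp_force: 0.0
time: 64.1
ee_pos: [0.3981, -0.3461, 0.3135]
ee_rot: [[-0.124, 0.992, 0.001], [0.992, 0.124, -0.001], [-0.001, 0.001, -1.0]]
wrist_force: [-0.6, 0.1, 0.5]
gripper_width: 0.638
grasp_force: 0.0
red [0.5691 0.0418] [0.5684 0.0417]
blue [ 0.577  -0.0145] [ 0.5776 -0.0149]
green [ 0.5846 -0.0695] [ 0.5856 -0.07  ]
```

View pics/v9.png

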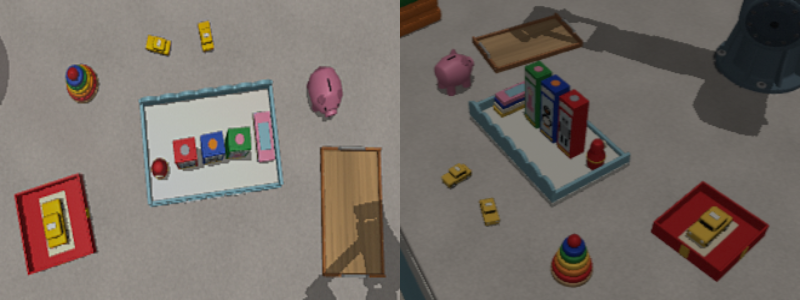

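Everything is in place: the cartons are upright within about 1 mm of where they started, the taxi is on the insert, and the doll, stacker and pig look untouched.

```bash
python3 -c "
from workcell import close_job
print(close_job())"
```

```text
the job is handed in; nothing more can be done
None
```

The job is handed in at about 64 s: the taxi stands on its wheels, lengthwise in the middle of the gift box insert, and all three cartons are back upright within about 1 mm of their original spots.

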